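# Open a long instrument case: loosen two captive thumbscrews, lift off the cover

### The job

Open the long instrument case: turn both of its black wing thumbscrews anticlockwise as far as they go, one after the other, while the cover still lies in place. Then lift the cover plate off by its handle and set it down gently, flat and handle up, wholly on the black rubber mat, and let go.

Things in the scene. Friction and masses are not known exactly. Their poses are not given: they have to be found in the camera images.
- cover: Loose bare metal cover, 240x100x4 mm, 0.2-0.42 kg, in the recess of the long grey case (fixed, 252x112 mm, lip 2 mm above the plate, 3 mm play). Origin: centre of its underside, 46 mm above the bench at start; x along its length, z up. Dark bow handle on its middle: bar along x, 48 long, 12 wide, 24 to 38 above the origin. Two slots along x, 50x24 mm, at x = -85 and +85, let the wings through.
- screw_a (a joint): Captive thumbscrew of the case, at x = -85 mm, y = 0 of the seated cover. Black wing 40 long, 10 thick, 6 to 30 mm above the cover's origin, turning about the vertical through its middle. 0 = tight, grows anticlockwise from above, 1.3 rad = fully loose (stop). The wing points at (value - 1.3) from the cover's x: at 1.3 along its slot. Starts at 0 to 0.25; friction 0.04 N m; does not rise.
- screw_b (a joint): The other thumbscrew of the long case, at x = +85 mm, y = 0 of the seated cover; same wing and same values as screw_a. While either wing stands across its slot it holds the cover down. (A shorter closed case with one wing and no handle stands near; it is no part of the job.)
- mat: Black rubber mat, fixed flat on the bench, 290 x 180 x 3 mm, empty. Origin: centre of its underside on the bench; x along its length, z up. The case and the mat lie side by side; either may be on the left.

How it is judged:
By the outcome, as a careful person would: the job done as asked, in the order asked, and still so for the second after the job is handed in, with the robot touching nothing.
It also fails if it takes over 64 s, if anything falls off the work surface, if the arm or the gripper's body presses on something with over 40 N, if the wrist force passes 120 N, or if a joint passes its speed limit or range.

### The arm

A 6-joint arm with a two-finger parallel gripper is mounted at the origin on a cart in front of the work surface, level with it; the furniture and walls round the work are solid. World frame = base frame: x ahead of the robot, y to its left, z up, the work surface at z = 0. Lengths are in m, angles in rad, forces in N, time in s.
With the tool pointing down it reaches from about 0.225 to 0.875 m from the base axis. Payload 3.4 kg.
Tool frame: the origin (TCP) lies on the centre line of the jaws, within the pads' length; the fingertips stand 22 mm ahead of it and the grasp point (between the pads) lies 3 mm ahead of it; z points along the fingers, y is the line along which they close (so a half turn about z gives the same grasp; the last joint's range is limited). The gripper opens to 85 mm and grips with 20 to 120 N. Pads are 22 mm wide; open, the fingers measure 114 mm over their backs; the gripper's body (76 mm by 85 mm) begins 54 mm behind the grasp point. The pads swing forward as they close: fully open they stand 13 mm farther back than shut.
Start: joints at [-1.314, 0.276, 1.505, -0, 1.361, -0.121], TCP at [0.212, -0.534, 0.253] pointing down, gripper open.
Joint ranges: [-2.89, 2.89], [-0.75, 2.08], [0.22, 2.7], [-1.18, 4.32], [0.11, 2.71], [-2.7, 2.7]. Speed limits (rad/s): [2.57, 2.57, 3.14, 3.14, 3.14, 3.14].

### API

Orientations are given as a unit quaternion [w, x, y, z].
In Python, from rig import manip gives the robot as it stands.
- The arm moves only by the shell command python3 steer.py 'ROWS' [OPENING] [FORCE]. ROWS is rows parted by semicolons, their numbers by spaces, 1 to 5 of them, each of 4 numbers: dx, dy, dz in m, then a turn about the tool's z in rad; each row shifts and turns the commanded pose from where the row before left it, along the tool's axes as they then stand; what a row does not reach is not made up. A row lasts 1/12 s, in which the tool goes at most 0.0417 m and 0.125 rad, less where a joint would pass 70% of its speed; a pose out of reach is approached as far as the arm can. OPENING is the finger opening in m, set as the command begins (- or left out keeps the last). The fingers move at their own pace and stop on an object; FORCE is the grip in N (left out, the last holds). Time passes only in rows, so rows that do not move let the fingers close. It prints the time, the measured TCP pose, the force, the opening and the grip force at its end.
- manip.get_state(): the state, without advancing time (a new reading comes with each control period).
- manip.get_image(name): name is "scene" or "top" or "wrist"; returns a dict with "img" (384x512x3 uint8, red, green, blue), "camera_matrix" (3x3 intrinsics, pixels), "T" (4x4, takes a point from camera to world coordinates); the wrist camera has in their place "hand_eye" (4x4, takes a point from camera to tool coordinates, whose origin is the TCP and whose axes are the flange's). Camera axes: x right, y down, z forward; pixel columns grow to the right and rows downward; lengths in m; the calibration is good to about 2 mm. The wrist camera is an equidistant fisheye: a pixel r from the principal point sees the ray r / f radians off the axis. A picture is of the moment at which its call begins: read the wrist's pose just before it. There is no depth.
- manip.sign_off(): hands the job in; it is judged then, once.
The state is a dict: "clock": time; "qpos": joint angles; "qd": joint speeds; "effort": joint torques, N m; "position": TCP position; "ee_rot": TCP orientation; "contact_force": force on the tool from outside, world axes, zero at the start; "moment": the same for the moment, N m; "width": finger opening in m; "gripper_force": force on a finger pad.
Only numpy, scipy, OpenCV 4.12 (cv2) and the standard library are available. Lean on these libraries where they do the work, as an engineer would, in place of code of your own. Each camera call takes 0.05 s, during which the arm holds its last target. There are 200 camera calls.

## Working session

There is one attempt and no reset: what is moved stays moved. The work goes in short steps, Python scripts to look and compute and a shell command to move; the robot and the scene stay as the last step left them, time stands still between calls to the robot, and variables do not carry over. Pictures are saved under pics/ and viewed, at most 10 in all, crops included, and the job is handed in when it is done.

```bash
ls; mkdir -p pics
python3 - <<'E'
from rig import manip
import cv2,numpy as np
s=manip.get_state();print(s)
for n in("top","scene"):
    d=manip.get_image(n);cv2.imwrite(f"pics/{n}0.png",d["img"][:,:,::-1]);np.savez(f"pics/{n}0.npz",**d);print(d["camera_matrix"],d["T"])
E
```

```text
pics
rig.py
steer.py
{'clock': 0.0, 'qpos': array([-1.31402728e+00,  2.76596859e-01,  1.50617515e+00, -1.78279502e-05,
        1.36069676e+00, -1.20994187e-01]), 'qd': array([ 9.09411459e-04,  1.30427407e-03,  8.42654840e-04, -6.18366424e-04,
       -7.91404202e-05,  1.55603107e-04]), 'effort': array([-4.51241258e-04, -4.16772830e+01, -2.45807844e+01, -1.72934870e-04,
        1.12783894e-02, -8.83982354e-08]), 'position': array([ 0.21194677, -0.53396543,  0.25242187]), 'ee_rot': array([-9.35309280e-04,  9.82214055e-01,  1.87762270e-01, -7.23298005e-05]), 'contact_force': array([-0.19961821,  0.90424288,  0.28511033]), 'moment': array([0.02698475, 0.01462898, 0.03447431]), 'gripper_force': 0.0, 'width': 0.08529544769608313}
[[364.42619323   0.         254.16943254]
 [  0.         364.42619323 190.29159116]
 [  0.           0.           1.        ]] [[-0.0189787  -0.98975251  0.14152662  0.42830697]
 [-0.99931081  0.02329459  0.02890098 -0.02916947]
 [-0.03190162 -0.14088057 -0.98951248  0.89481377]
 [ 0.          0.          0.          1.        ]]
[[471.68722407   0.         260.6010618 ]
 [  0.         471.68722407 189.32563575]
 [  0.           0.           1.        ]] [[-0.67016534 -0.34949099  0.65477818 -0.19665073]
 [-0.74219961  0.31049574 -0.59391257  0.63360848]
 [ 0.00426126 -0.88399573 -0.46747556  0.58343281]
 [ 0.          0.          0.          1.        ]]
```

View pics/top0.png

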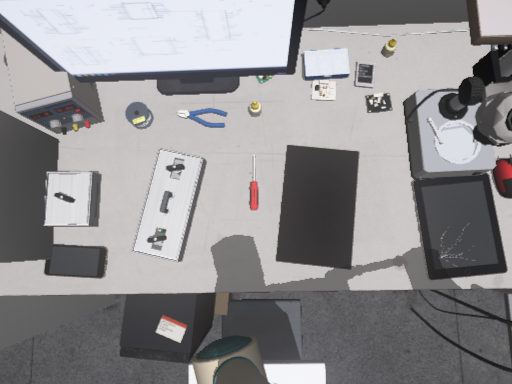

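View pics/scene0.png

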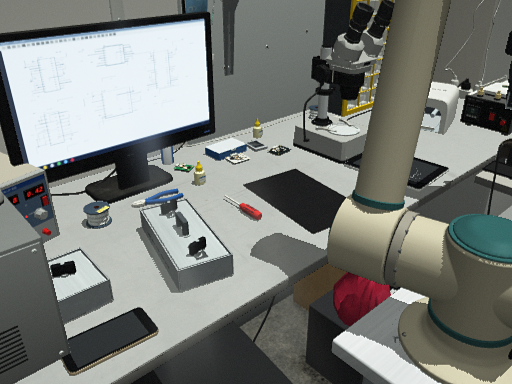

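The top view shows the long case at about (169,205), with wings near (175,168) and (157,239) and the handle at (165,203). The mat is at about (318,206), and the short case at (70,198) is not part of the job. Next I'll measure these.

```bash
cat > h.py <<'E'
import numpy as np,cv2
def cast(d,px,z):
    px=np.atleast_2d(np.array(px,float));K,T=d["camera_matrix"],d["T"]
    r=np.c_[px,np.ones(len(px))]@np.linalg.inv(K).T@T[:3,:3].T;o=T[:3,3]
    return o+r*((z-o[2])/r[:,2])[:,None]
def proj(d,P):
    P=np.atleast_2d(P);T=d["T"];c=(P-T[:3,3])@T[:3,:3];q=c@d["camera_matrix"].T;return q[:,:2]/q[:,2:]
E
python3 - <<'E'
from h import *
d=dict(np.load("pics/top0.npz"));g=cv2.cvtColor(d["img"],cv2.COLOR_RGB2GRAY)
def big(m,x0,y0,x1,y1,n=1):
    r=np.zeros_like(m);r[y0:y1,x0:x1]=m[y0:y1,x0:x1]
    c,_=cv2.findContours(r,0,2);return sorted(c,key=cv2.contourArea)[::-1][:n]
m=big((g<45).astype(np.uint8)*255,270,135,370,275)[0]
b=cv2.boxPoints(cv2.minAreaRect(m));w=cast(d,b,.003);print("mat px",b,"\n",w,np.linalg.norm(np.diff(w,axis=0),axis=1),w.mean(0))
c=big((g>185).astype(np.uint8)*255,125,140,215,270)[0]
b=cv2.boxPoints(cv2.minAreaRect(c));w=cast(d,b,.051);print("case px",b,"\n",w,np.linalg.norm(np.diff(w,axis=0),axis=1),w.mean(0))
for k in big((g<70).astype(np.uint8)*255,145,150,192,252,5):
    r=cv2.minAreaRect(k);print("dark",r,cv2.contourArea(k),cast(d,[r[0]],.075))
cv2.imwrite("pics/crop0.png",cv2.resize(d["img"][140:270,120:220,::-1],None,fx=4.5,fy=4.5,interpolation=2))
E
```

```text
Traceback (most recent call last):
IndexError: list index out of range
```

Run:
```python
from h import *
d=dict(np.load("pics/top0.npz"));g=cv2.cvtColor(d["img"],cv2.COLOR_RGB2GRAY)
print(g.shape,g[200,315:320],g[200,362:366],g[165:172,165:190],g[205,130:205])
def big(m,x0,y0,x1,y1,n=1):
    r=np.zeros_like(m);r[y0:y1,x0:x1]=m[y0:y1,x0:x1]
    c,_=cv2.findContours(r,cv2.RETR_EXTERNAL,cv2.CHAIN_APPROX_NONE);return sorted(c,key=cv2.contourArea)[::-1][:n]
m=big((g<80).astype(np.uint8)*255,270,135,370,275)[0]
b=cv2.boxPoints(cv2.minAreaRect(m));w=cast(d,b,.003);print("mat px",b,"\n",w,np.linalg.norm(np.diff(w,axis=0),axis=1),w.mean(0))
c=big((g>185).astype(np.uint8)*255,125,140,215,270)[0]
b=cv2.boxPoints(cv2.minAreaRect(c));w=cast(d,b,.051);print("case px",b,"\n",w,np.linalg.norm(np.diff(w,axis=0),axis=1),w.mean(0))
for k in big((g<90).astype(np.uint8)*255,145,150,192,252,5):
    r=cv2.minAreaRect(k);print("dark",r,cv2.contourArea(k),cast(d,[r[0]],.075))
cv2.imwrite("pics/crop0.png",cv2.resize(d["img"][140:270,120:220,::-1],None,fx=4.5,fy=4.5,interpolation=2))
```

```text
(384, 512) [54 53 53 52 52] [198 197 197 197] [[216 209 190 158 151 123 117 106 141 156 121  74  74  75  74  75  76  72
  110 185 220 220 219 219 220]
 [203 146  73  74  75  75  75 119 192 220 186  76  76  76  77  76  76  72
   67 138 216 220 219 220 220]
 [196 120  76  75  76  76  76  99 160 196 152  76  75  75  74  73  73  70
   66 118 193 220 218 220 219]
 [195 118  77  75  75  74  73  74  80  88  71  71  70  68  68  68  68  66
   69 126 199 220 219 220 219]
 [201 139  95  72  70  70  67  66  67  67  69  72  77  80  77  84  97 124
  128 171 221 219 221 221 220]
 [220 211 168 112  81  73  73  83  99 109 115 125 125 132 138 141 164 221
  222 221 221 219 221 220 220]
 [220 220 221 204 150 127 101 128 172 190 195 205 189 187 206 168 170 222
  222 221 220 219 220 220 221]] [198 198 197 197 197 197 197 198 197 198 199 201 197 180 158 181 221 218
 218 219 221 221 219 219 220 216 217 219 221 221 191 121 117 120 120 102
  94 165 225 224 224 222 221 222 224 224 223 222 224 224 223 224 225 222
 220 221 224 226 219 198 205 178  88  94  92 100 148 201 201 201 200 199
 196 200 201]
mat px [[275
[... 495 characters left out ...]
37349996 0.29554028 0.051     ]] [0.21584002 0.30286025 0.2051239 ] [0.52387517 0.19514389 0.051     ]
dark ((175.00770568847656, 167.06153869628906), (5.085423946380615, 16.124515533447266), 82.87498474121094) 49.5 [[0.60407491 0.17670072 0.075     ]]
dark ((161.0, 238.0), (4.0, 8.0), 90.0) 22.5 [[0.44208791 0.20652092 0.075     ]]
dark ((151.0, 239.5), (3.0, 6.0), 90.0) 12.0 [[0.43917767 0.22916091 0.075     ]]
dark ((169.59999084472656, 195.2000274658203), (2.5298221111297607, 4.427187919616699), 18.43494987487793) 6.0 [[0.53878104 0.18837687 0.075     ]]
dark ((165.50001525878906, 210.00003051757812), (3.535533905029297, 2.1213202476501465), 45.0) 4.0 [[0.50505218 0.19729764 0.075     ]]
```

View pics/crop0.png

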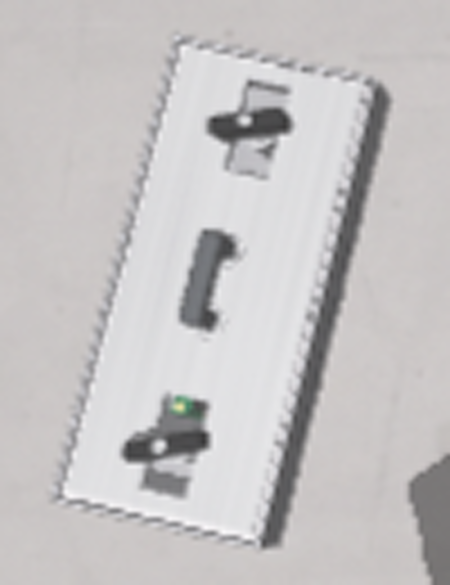

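The crop gives case lip corners at (160,149), (205,159), (179,261) and (133,251). The wing centres are at (175.6,167.6) and (156.9,238.9), both lying across their slots, and the handle is at (165.3,202.2).

Run:
```python
from h import *
from rig import manip
d=dict(np.load("pics/top0.npz"))
c=cast(d,[(160,148.9),(204.9,158.9),(178.9,261.1),(132.9,250.7)],.052)
print(c,np.linalg.norm(c-np.roll(c,-1,0),axis=1),c.mean(0))
ax=(c[0]+c[1]-c[2]-c[3])[:2];ax/=np.linalg.norm(ax);print("yaw",np.arctan2(ax[1],ax[0]))
ctr=c.mean(0)[:2]
for s in(1,-1):print("pred wing",ctr+s*.085*ax)
w=cast(d,[(175.6,167.6),(156.9,238.9)],.076);print("wing",w,np.linalg.norm(w[0]-w[1]),np.arctan2(*(w[0]-w[1])[1::-1]),w.mean(0))
print("handle",cast(d,[(165.3,202.2)],.082))
e=cast(d,[(120+209/4.5,140+130/4.5),(120+290/4.5,140+118/4.5),(120+124/4.5,140+453/4.5),(120+208/4.5,140+436/4.5)],.074)
for i in(0,2):v=e[i]-e[i+1];print("wing ang",np.arctan2(v[1],v[0]),np.linalg.norm(v))
# scene check
s=dict(np.load("pics/scene0.npz"))
print("scene px of wings,handle",proj(s,np.r_[w,cast(d,[(165.3,202.2)],.082)]))
g=cv2.cvtColor(d["img"],cv2.COLOR_RGB2GRAY)
m=(cv2.inRange(g,30,80));r=m*0;r[135:275,270:370]=m[135:275,270:370]
k=max(cv2.findContours(r,0,cv2.CHAIN_APPROX_NONE)[0],key=cv2.contourArea)
q=cast(d,k[:,0],.003)[:,:2].astype(np.float32);print("mat rect",cv2.minAreaRect(q))
```

```text
[[0.65431667 0.21922292 0.052     ]
 [0.62695674 0.11114459 0.052     ]
 [0.38921233 0.17090008 0.052     ]
 [0.41466527 0.2780204  0.052     ]] [0.11148762 0.24513899 0.11010275 0.24675886] [0.52128775 0.194822   0.052     ]
yaw -0.2434087697355715
pred wing [0.60378213 0.17433595]
pred wing [0.43879338 0.21530804]
wing [[0.60255811 0.17505806 0.076     ]
 [0.44024425 0.21549084 0.076     ]] 0.16727402255526788 -0.24413369288080605 [0.52140118 0.19527445 0.076     ]
handle [[0.52209683 0.19609546 0.082     ]]
wing ang 1.694772003070657 0.042185157898198385
wing ang 1.7492467137781285 0.042948609947448445
scene px of wings,handle [[170.4389441  201.598612  ]
 [198.58804216 239.57741684]
 [182.82619203 216.81066944]]
mat rect ((0.5154632329940796, -0.1573255956172943), (0.17746014893054962, 0.28894859552383423), 82.87398529052734)
```

```bash
cat >> h.py <<'E'
from scipy.spatial.transform import Rotation as R
def pose(s):
    q=s["ee_rot"];return R.from_quat([q[1],q[2],q[3],q[0]]),s["position"]
def go(p,thy):
    from rig import manip
    s=manip.get_state();r,t=pose(s);m=r.as_matrix();y=np.arctan2(m[1,1],m[0,1])
    a=(thy-y+np.pi)%(2*np.pi)-np.pi
    d=np.array(p)-t
    print("clock",s["clock"],"tcp",t.round(4),"thy",y.round(3),"move tool",(m.T@d).round(4),"turn",round(-a,3),"then in turned axes", (R.from_euler("z",a).as_matrix()@m).T@d)
E
python3 -c "
from h import *
go([.521,.195,.25],.124)"
R1='0.0278 -0.0282 0 0'; 
python3 steer.py '0.0278 -0.0282 0 0;0.0278 -0.0282 0 0;0.0278 -0.0282 0 0;0.0278 -0.0282 0 0;0.0278 -0.0282 0 0'
python3 steer.py '0.0278 -0.0282 0 0;0.0278 -0.0282 0 0;0.0278 -0.0282 0 0;0.0278 -0.0282 0 0;0.0278 -0.0282 0 0'
python3 steer.py '0.0278 -0.0282 0 0;0.0278 -0.0282 0 0;0.0278 -0.0282 0 0;0.0278 -0.0282 0 0;0.0278 -0.0282 0 0'
python3 steer.py '0.0278 -0.0282 0 0;0.0278 -0.0282 0 0;0.0278 -0.0282 0 0;0.0278 -0.0282 0 0;0.0278 -0.0282 0 0'
python3 steer.py '0 0 0 -0.12;0 0 0 -0.12;0 0 0 -0.12;0 0 0 -0.12;0 0 0 -0.12'
python3 steer.py '0 0 0 -0.12;0 0 0 -0.12;0 0 0 -0.12;0 0 0 -0.12;0 0 0 -0.12'
python3 steer.py '0 0 0 -0.117;0 0 0 0'
python3 - <<'E'
from h import *
from rig import manip
go([.6035,.1747,.15],.124)
r,t=pose(manip.get_state());d=manip.get_image("wrist");cv2.imwrite("pics/w1.png",d["img"][:,:,::-1])
np.savez("pics/w1.npz",r=r.as_matrix(),t=t,**d);print(d["camera_matrix"],d["hand_eye"])
E
```

```text
clock: 0.52
position: [0.2894, -0.3502, 0.2528]
ee_rot: [-0.0, 0.982, 0.187, -0.0]
contact_force: [1.0, 0.4, 0.3]
width: 0.0855
gripper_force: 0.0
clock: 0.93
position: [0.3665, -0.1678, 0.2532]
ee_rot: [-0.0, 0.982, 0.187, -0.0]
contact_force: [0.8, -0.3, 0.3]
width: 0.0855
gripper_force: 0.0
clock: 1.35
position: [0.4437, 0.0146, 0.2532]
ee_rot: [0.0, 0.982, 0.188, -0.0]
contact_force: [1.3, -0.2, 0.4]
width: 0.0855
gripper_force: 0.0
clock: 1.77
position: [0.5209, 0.1969, 0.2528]
ee_rot: [0.0, 0.982, 0.188, -0.0]
contact_force: [1.0, -0.1, 1.2]
width: 0.0854
gripper_force: 0.0
clock: 2.18
position: [0.5205, 0.195, 0.2526]
ee_rot: [-0.0, 0.881, 0.473, -0.001]
contact_force: [-0.3, -0.2, -0.2]
width: 0.0852
gripper_force: 0.0
clock: 2.6
position: [0.5205, 0.1948, 0.2527]
ee_rot: [-0.0, 0.703, 0.712, -0.001]
contact_force: [0.3, -0.1, 0.0]
width: 0.0852
gripper_force: 0.0
clock: 2.77
position: [0.5206, 0.1948, 0.2528]
ee_rot: [-0.0, 0.661, 0.75, -0.0]
contact_force: [0.4, -0.2, -0.7]
width: 0.0856
gripper_force: 0.0
clock 2.7667 tcp [0.5206 0.1948 0.2528] thy 0.126 move tool [-0.0303  0.0799  0.1027] turn 0.002 then in turned axes [-0.03012919  0.07991594  0.10270402]
[[297.31863964   0.         256.6395942 ]
 [  0.         297.31863964 188.96255595]
 [  0.           0.           1.        ]] [[-3.96679923e-04 -9.53902681e-01 -3.00115842e-01  7.75388072e-02]
 [ 9.99999724e-01 -1.89849917e-04 -7.18327519e-04 -2.99223028e-05]
 [ 6.28237579e-04 -3.00116044e-01  9.53902493e-01 -1.20007457e-01]
 [ 0.00000000e+00  0.00000000e+00  0.00000000e+00  1.00000000e+00]]
```

View pics/w1.png

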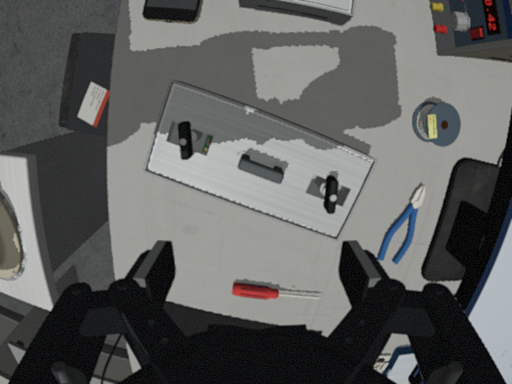

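The wrist view shows the near wing at about (185,141), the handle at (262,167) and the far wing at (331,194). I'll cast these and compare with the top-camera values.

```bash
cat >> h.py <<'E'
def wcast(f,px,z):
    px=np.atleast_2d(np.array(px,float));K=f["camera_matrix"];u=(px-K[:2,2])/K[0,0]
    a=np.linalg.norm(u,axis=1,keepdims=True);v=np.c_[u/a*np.sin(a),np.cos(a)]
    H=f["hand_eye"];v=v@H[:3,:3].T@f["r"].T;o=f["t"]+f["r"]@H[:3,3]
    return o+v*((z-o[2])/v[:,2])[:,None]
E
python3 - <<'E'
from h import *
f=dict(np.load("pics/w1.npz"));g=cv2.cvtColor(f["img"],cv2.COLOR_RGB2GRAY)
for n,(x0,y0,x1,y1) in dict(near=(165,115,205,165),far=(305,168,355,218)).items():
    r=g*0;r[y0:y1,x0:x1]=(g[y0:y1,x0:x1]<32)*255
    k=max(cv2.findContours(r,0,cv2.CHAIN_APPROX_NONE)[0],key=cv2.contourArea)
    q=wcast(f,k[:,0],.074)[:,:2].astype(np.float32);b=cv2.minAreaRect(q);print(n,cv2.minAreaRect(k),b)
c=wcast(f,[(175,82),(375,158),(337,238),(147,170)],.052);print("case",c.mean(0),np.linalg.norm(c-np.roll(c,-1,0),axis=1),np.arctan2(*(c[1]+c[2]-c[0]-c[3])[1::-1]))
print("handle",wcast(f,[(262,164)],.084))
E
```

```text
near ((184.96192932128906, 139.96701049804688), (36.12225341796875, 11.47077465057373), 85.91438293457031) ((0.4423503875732422, 0.2213769108057022), (0.012256105430424213, 0.03776904568076134), 8.942584037780762)
far ((330.2178955078125, 194.0136260986328), (10.167661666870117, 36.054649353027344), 3.5763344764709473) ((0.6018561720848083, 0.1822337955236435), (0.011336724273860455, 0.04109913483262062), 7.674659252166748)
case [0.5243916  0.20152448 0.052     ] [0.24066751 0.10800149 0.2428499  0.10590489] -0.2346832247982685
handle [[0.52386249 0.2079306  0.084     ]]
```

The wrist estimate disagrees with the top one by about 6 mm, so I'll triangulate across the views.

Run:
```python
from h import *
d=dict(np.load("pics/top0.npz"));f=dict(np.load("pics/w1.npz"));s=dict(np.load("pics/scene0.npz"))
def ray(cf,px,ff):
    a=ff(cf,px,.2)[0];b=ff(cf,px,0.)[0];v=b-a;return a,v/np.linalg.norm(v)
def tri(rs):
    A=sum(np.eye(3)-np.outer(v,v) for a,v in rs);B=sum((np.eye(3)-np.outer(v,v))@a for a,v in rs);p=np.linalg.solve(A,B)
    return p.round(4),[round(np.linalg.norm((np.eye(3)-np.outer(v,v))@(p-a))*1000,1) for a,v in rs]
for n,t,w in[("near",(156.9,238.9),(185,140)),("far",(175.6,167.6),(330.2,194)),("handle",(165.3,202.2),(262,165)),
 ("c0",(160,148.9),(375,158)),("c1",(204.9,158.9),(337,238)),("c2",(178.9,261.1),(147,170)),("c3",(132.9,250.7),(175,82))]:
    print(n,tri([ray(d,t,cast),ray(f,w,wcast)]))
i=s["img"];cv2.imwrite("pics/sc.png",cv2.resize(i[180:300,120:250,::-1],None,fx=5,fy=5,interpolation=2))
```

```text
near (array([0.4402, 0.2195, 0.063 ]), [np.float64(0.3), np.float64(0.3)])
far (array([0.6057, 0.1788, 0.0611]), [np.float64(0.0), np.float64(0.0)])
handle (array([0.5248, 0.2018, 0.0612]), [np.float64(0.3), np.float64(0.3)])
c0 (array([0.6591, 0.2237, 0.0387]), [np.float64(1.2), np.float64(1.2)])
c1 (array([0.6325, 0.114 , 0.0379]), [np.float64(2.2), np.float64(2.2)])
c2 (array([0.3885, 0.1743, 0.038 ]), [np.float64(0.0), np.float64(0.0)])
c3 (array([0.4153, 0.282 , 0.0389]), [np.float64(1.2), np.float64(1.2)])
```

View pics/sc.png

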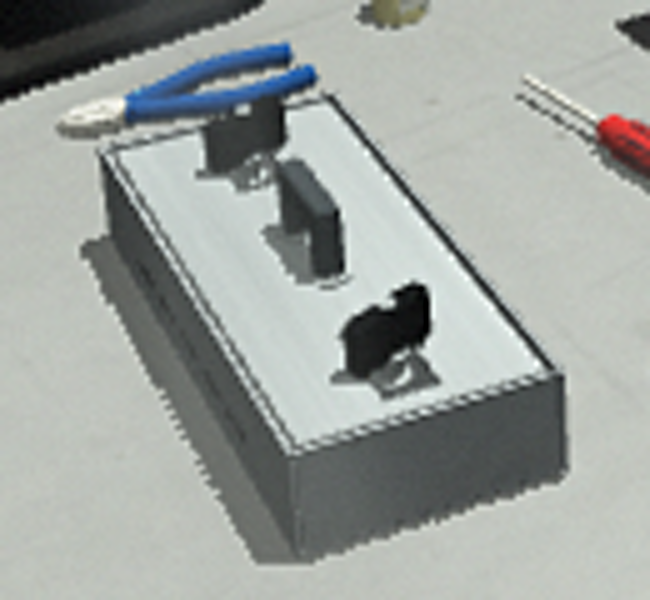

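The scene crop shows lip corners at (179,270), (232,255), (185,199) and (141,210), with bottom corners at (180,291) and (233,274). I'll use these as a third view.

Run:
```python
from h import *
d=dict(np.load("pics/top0.npz"));f=dict(np.load("pics/w1.npz"));s=dict(np.load("pics/scene0.npz"))
def ray(cf,px,ff):
    a=ff(cf,px,.2)[0];b=ff(cf,px,0.)[0];v=b-a;return a,v/np.linalg.norm(v)
def tri(rs):
    A=sum(np.eye(3)-np.outer(v,v) for a,v in rs);B=sum((np.eye(3)-np.outer(v,v))@a for a,v in rs);p=np.linalg.solve(A,B)
    return p.round(4),[float(round(np.linalg.norm((np.eye(3)-np.outer(v,v))@(p-a))*1000,1)) for a,v in rs]
T=[(160,148.9),(204.9,158.9),(178.9,261.1),(132.9,250.7)];W=[(375,158),(337,238),(147,170),(175,82)]
S=[(185,199.4),(232,255),(179,270.4),(141,210.4)]
# scene order: far-left?, match by projection
for i in range(4):print("T->scene z.052",proj(s,cast(d,T[i],.052)),"z.038",proj(s,cast(d,T[i],.038)))
z=.052
for nm,c,P,ff in(("top",d,T,cast),("wrist",f,W,wcast)):
  for z in(.038,.045,.052):
    c4=ff(c,P,z);print(nm,z,c4.mean(0).round(4),np.linalg.norm(c4-np.roll(c4,-1,0),axis=1).round(4))
print("scene bottom corners",cast(s,[(180,291),(233,274.4)],0))
```

```text
T->scene z.052 [[141.75414763 208.93066708]] z.038 [[139.97709068 214.31153978]]
T->scene z.052 [[189.09888267 197.79622498]] z.038 [[187.86511165 202.83810493]]
T->scene z.052 [[233.83077104 252.45033054]] z.038 [[232.86991091 259.22276561]]
T->scene z.052 [[179.40073544 269.26228341]] z.038 [[177.69834391 276.62182803]]
top 0.038 [0.5228 0.1985 0.038 ] [0.1133 0.2492 0.1119 0.2509]
top 0.045 [0.5221 0.1967 0.045 ] [0.1124 0.2472 0.111  0.2488]
top 0.052 [0.5213 0.1948 0.052 ] [0.1115 0.2451 0.1101 0.2468]
wrist 0.038 [0.525  0.1985 0.038 ] [0.1127 0.2534 0.1105 0.2512]
wrist 0.045 [0.5247 0.2    0.045 ] [0.1104 0.2481 0.1082 0.2459]
wrist 0.052 [0.5244 0.2015 0.052 ] [0.108  0.2428 0.1059 0.2407]
scene bottom corners [[0.4179639  0.27920356 0.        ]
 [0.39031199 0.17360712 0.        ]]
```

Scene and top views agree on a lip height of about 0.052, which matches the sizes given. The wrist view has a bias that grows with distance, so I'll move in over the far wing and look from closer.

```bash
python3 steer.py '-0.0068 0.0202 0.0232 0;-0.0068 0.0202 0.0232 0;-0.0068 0.0202 0.0232 0;-0.0068 0.0202 0.0232 0;0 0 0 0' 0.04 40
python3 - <<'E'
from h import *
from rig import manip
go([.604,.178,.12],.124)
r,t=pose(manip.get_state());d=manip.get_image("wrist");cv2.imwrite("pics/w2.png",d["img"][:,:,::-1])
np.savez("pics/w2.npz",r=r.as_matrix(),t=t,**d)
E
```

```text
clock: 3.23
position: [0.6055, 0.1763, 0.1548]
ee_rot: [-0.001, 0.664, 0.748, -0.003]
contact_force: [0.1, 0.2, -0.2]
width: 0.0401
gripper_force: 0.0
clock 3.2333 tcp [0.6055 0.1763 0.1548] thy 0.12 move tool [ 0.0019 -0.0011  0.0348] turn -0.004 then in turned axes [ 0.00190868 -0.00109101  0.03483426]
```

View pics/w2.png

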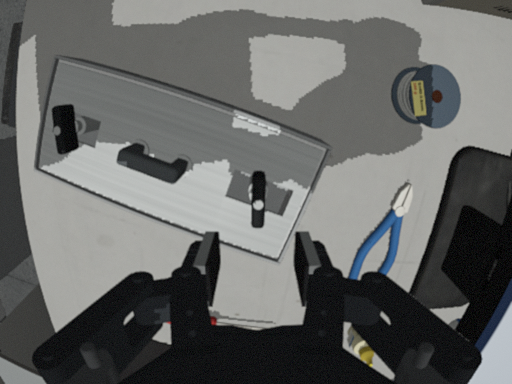

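The far wing is at about (259,199) in this view, and the jaws are centred at column 257, so they straddle it well.

Run:
```python
from h import *
f=dict(np.load("pics/w2.npz"));g=cv2.cvtColor(f["img"],cv2.COLOR_RGB2GRAY)
r=g*0;r[165:232,243:275]=(g[165:232,243:275]<32)*255
k=max(cv2.findContours(r,0,cv2.CHAIN_APPROX_NONE)[0],key=cv2.contourArea)
print(cv2.boundingRect(k))
for z in(.076,.066):
  q=wcast(f,k[:,0],z)[:,:2].astype(np.float32);print(z,cv2.minAreaRect(q))
print("center screw cap",wcast(f,[(258.5,204)],.066))
# project TCP-axis points to check
```

```text
(252, 172, 14, 31)
0.076 ((0.6042205691337585, 0.19241325557231903), (0.009049780666828156, 0.022039026021957397), 6.5535478591918945)
0.066 ((0.6045883893966675, 0.18933698534965515), (0.009505152702331543, 0.02314804121851921), 6.553517818450928)
center screw cap [[0.60620193 0.1763021  0.066     ]]
```

The far wing comes out at about (0.606, 0.177) at an angle of 1.685, directly under the TCP. I'll descend and grip.

```bash
python3 steer.py '0 0 0.025 0;0 0 0.025 0;0 0 0.015 0;0 0 0.011 0;0 0 0 0'
python3 steer.py '0 0 0 0;0 0 0 0;0 0 0 0;0 0 0 0' 0.006 30
python3 steer.py '0 0 0 0;0 0 0 0'
```

```text
clock: 3.7
position: [0.6025, 0.1779, 0.0831]
ee_rot: [-0.001, 0.662, 0.749, -0.001]
contact_force: [0.1, -0.2, 0.4]
width: 0.0398
gripper_force: 0.0
clock: 4.03
position: [0.6055, 0.1782, 0.0863]
ee_rot: [0.001, 0.662, 0.749, 0.001]
contact_force: [-0.1, 0.4, 4.8]
width: 0.0089
gripper_force: 33.9
clock: 4.2
position: [0.6056, 0.1782, 0.0863]
ee_rot: [0.001, 0.662, 0.749, 0.001]
contact_force: [-0.8, 2.0, 6.7]
width: 0.009
gripper_force: 34.2
```

Gripped: width is 9 mm against a 10 mm wing. Now turning anticlockwise.

```bash
python3 steer.py '0 0 0 -0.1;0 0 0 -0.1;0 0 0 -0.1;0 0 0 -0.1;0 0 0 -0.1'
python3 steer.py '0 0 0 -0.1;0 0 0 -0.1;0 0 0 -0.1;0 0 0 -0.1;0 0 0 -0.1'
python3 steer.py '0 0 0 -0.05;0 0 0 0'
python3 -c "
from h import *
from rig import manip
go([.605,.177,.084],1.327);s=manip.get_state();print(s['contact_force'],s['moment'],s['qpos'])"
```

```text
clock: 4.62
position: [0.6058, 0.1782, 0.0863]
ee_rot: [0.002, 0.454, 0.891, 0.001]
contact_force: [0.1, 0.5, 5.7]
width: 0.0089
gripper_force: 34.2
clock: 5.03
position: [0.606, 0.1784, 0.0863]
ee_rot: [0.002, 0.219, 0.976, 0.001]
contact_force: [1.0, 0.8, 5.5]
width: 0.0092
gripper_force: 34.2
clock: 5.2
position: [0.606, 0.1785, 0.0863]
ee_rot: [0.002, 0.196, 0.981, 0.001]
contact_force: [0.6, 0.9, 5.3]
width: 0.0089
gripper_force: 34.2
clock 5.2 tcp [0.606  0.1785 0.0863] thy 1.176 move tool [ 0.0003 -0.0017  0.0023] turn -0.151 then in turned axes [ 0.0005837  -0.00167082  0.00233245]
[0.58762082 0.92041083 5.27444104] [ 0.22012999 -0.01614953  0.02721376] [ 1.76005170e-01  4.84987001e-01  1.61597202e+00  7.33357616e-04
  1.03615286e+00 -9.99867671e-01]
```

```bash
q() { python3 -c "
from h import *
from rig import manip
go([.605,.177,.084],1.327);s=manip.get_state();print(s['contact_force'],s['moment'])"; }
python3 steer.py '0 0 0 -0.05;0 0 0 -0.05;0 0 0 -0.03;0 0 0 0' |tail -1; q
python3 steer.py '0 0 0 -0.03;0 0 0 -0.03;0 0 0 0'|tail -1; q
```

```text
gripper_force: 34.2
clock 5.5333 tcp [0.606  0.1785 0.0863] thy 1.305 move tool [ 0.0005 -0.0017  0.0023] turn -0.022 then in turned axes [ 0.00057538 -0.00173     0.0023317 ]
[0.10235679 1.43381253 5.72313353] [ 0.23323312 -0.02544718  0.0280723 ]
gripper_force: 35.7
clock 5.7833 tcp [0.606  0.1785 0.0863] thy 1.363 move tool [ 0.0007 -0.0017  0.0023] turn 0.036 then in turned axes [ 0.00060123 -0.00174556  0.00230784]
[0.38157616 1.44787432 5.62249551] [ 0.19208672 -0.02761887 -0.32497568]
```

The moment jumped to -0.33 N m at θ≈1.33, so the far screw has reached its stop. I'll release and go to the near one.

```bash
python3 steer.py '0 0 0 0.02;0 0 0 0;0 0 0 0;0 0 0 0' 0.04|tail -2
python3 steer.py '0 0 -0.02 0;0 0 -0.035 0;0 0 -0.025 0;0 0 0 0.12;0 0 0 0.12'|tail -2
python3 steer.py '0 0 0 0.12;0 0 0 0.12;0 0 0 0.12;0 0 0 0.12;0 0 0 0.12'|tail -2
python3 steer.py '0 0 0 0.12;0 0 0 0.12;0 0 0 0.1;0 0 0 0;0 0 0 0'|tail -2
python3 -c "
from h import *
go([.4415,.219,.165],.165)"
```

```text
width: 0.0403
gripper_force: 0.0
width: 0.0401
gripper_force: 0.0
width: 0.0397
gripper_force: 0.0
width: 0.04
gripper_force: 0.0
clock 7.3667 tcp [0.6042 0.1778 0.1641] thy 0.167 move tool [ 0.0676 -0.1536 -0.0007] turn 0.002 then in turned axes [ 0.06739556 -0.15367378 -0.00074973]
```

```bash
python3 steer.py '0.0135 -0.0307 0 0;0.0135 -0.0307 0 0;0.0135 -0.0307 0 0;0.0135 -0.0307 0 0;0.0135 -0.0307 0 0'|tail -2
python3 steer.py '0 0 0 0;0 0 0 0'
python3 - <<'E'
from h import *
from rig import manip
go([.4415,.219,.084],.165)
r,t=pose(manip.get_state());d=manip.get_image("wrist");cv2.imwrite("pics/w3.png",d["img"][:,:,::-1])
np.savez("pics/w3.npz",r=r.as_matrix(),t=t,**d)
E
```

```text
width: 0.0399
gripper_force: 0.0
clock: 7.95
position: [0.4403, 0.2196, 0.1647]
ee_rot: [0.0, 0.645, 0.764, -0.0]
contact_force: [0.0, 0.3, 0.6]
width: 0.0404
gripper_force: 0.0
clock 7.95 tcp [0.4403 0.2196 0.1647] thy 0.168 move tool [-0.0008  0.0011  0.0807] turn 0.003 then in turned axes [-0.00078586  0.00112214  0.08071272]
```

View pics/w3.png

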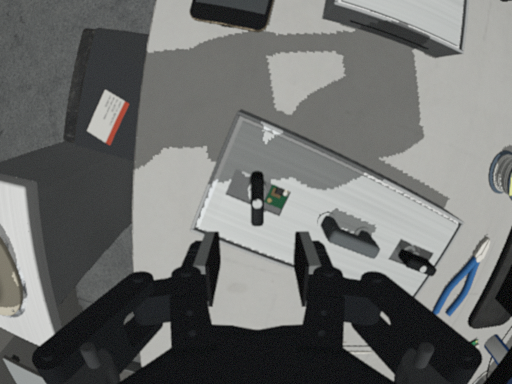

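The near wing is at (258,198), aligned with the jaws, the same relative position as before. The far wing at (417,262) now lies along its slot. Descending.

```bash
python3 steer.py '0 0 0.025 0;0 0 0.025 0;0 0 0.017 0;0 0 0.013 0;0 0 0 0'|tail -6
python3 steer.py '0 0 0 0;0 0 0 0;0 0 0 0;0 0 0 0;0 0 0 0' 0.006 30
python3 steer.py '0 0 0 -0.1;0 0 0 -0.1;0 0 0 -0.1;0 0 0 -0.1;0 0 0 -0.1'
python3 steer.py '0 0 0 -0.1;0 0 0 -0.1;0 0 0 -0.1;0 0 0 -0.1;0 0 0 -0.1'
python3 steer.py '0 0 0 -0.05;0 0 0 0'|tail -2
python3 -c "
from h import *
from rig import manip
go([.4415,.219,.084],1.327);s=manip.get_state();print(s['contact_force'],s['moment'],s['qpos'])"
```

```text
clock: 8.42
position: [0.4419, 0.2185, 0.0819]
ee_rot: [-0.001, 0.647, 0.763, -0.002]
contact_force: [-0.1, -0.3, 0.1]
width: 0.0399
gripper_force: 0.0
clock: 8.83
position: [0.4407, 0.219, 0.0851]
ee_rot: [-0.001, 0.647, 0.763, -0.001]
contact_force: [-5.5, -0.5, 4.4]
width: 0.0087
gripper_force: 32.2
clock: 9.25
position: [0.4408, 0.219, 0.0851]
ee_rot: [-0.001, 0.436, 0.9, -0.001]
contact_force: [-4.9, -1.0, 3.8]
width: 0.0089
gripper_force: 32.1
clock: 9.67
position: [0.4409, 0.2192, 0.0851]
ee_rot: [-0.001, 0.2, 0.98, -0.0]
contact_force: [-4.2, -0.3, 3.9]
width: 0.0088
gripper_force: 32.1
width: 0.009
gripper_force: 32.3
clock 9.8333 tcp [0.4409 0.2192 0.0851] thy 1.215 move tool [-0.0006  0.      0.0011] turn -0.112 then in turned axes [-5.78009912e-04 -3.33336334e-05  1.11438027e-03]
[-4.24028396 -0.36320133  4.8384909 ] [-0.15089035  0.96621906  0.06066041] [ 3.19816131e-01  3.14212895e-01  1.92390453e+00  1.04748869e-04
  9.04965721e-01 -8.95291530e-01]
```

```bash
q() { python3 -c "
from h import *
from rig import manip
go([.4415,.219,.084],1.327);s=manip.get_state();print(s['contact_force'],s['moment'])"; }
python3 steer.py '0 0 0 -0.05;0 0 0 -0.05;0 0 0 0' |tail -1; q
python3 steer.py '0 0 0 -0.03;0 0 0 -0.02;0 0 0 0'|tail -1; q
```

```text
gripper_force: 32.3
clock 10.0833 tcp [0.4409 0.2192 0.0851] thy 1.315 move tool [-0.0006 -0.      0.0011] turn -0.012 then in turned axes [-6.02821965e-04 -5.62685745e-05  1.09020319e-03]
[-4.566761   -0.51746329  4.88119887] [-0.17760107  0.89303578  0.1048025 ]
gripper_force: 33.8
clock 10.3333 tcp [0.441  0.2192 0.0851] thy 1.362 move tool [-0.0006 -0.0001  0.0011] turn 0.035 then in turned axes [-5.84969055e-04 -9.89559550e-05  1.11935564e-03]
[-4.54422561 -1.31643472  5.13465963] [-0.22045484  0.86590395 -0.52424003]
```

Both screws are at their stops. I'll release, lift and move over the handle at the wing midpoint (0.5235, 0.199), then check.

```bash
python3 steer.py '0 0 0 0.02;0 0 0 0;0 0 0 0;0 0 0 0' 0.04|tail -2
python3 steer.py '0 0 -0.02 0;0 0 -0.035 0;0 0 -0.025 0;0 0 0 0;0 0 0 0'|tail -2
python3 -c "
from h import *
go([.5235,.199,.165],1.327)"
```

```text
width: 0.04
gripper_force: 0.0
width: 0.0399
gripper_force: 0.0
clock 11.0833 tcp [0.4434 0.2198 0.1661] thy 1.344 move tool [-0.0827 -0.0023  0.0014] turn 0.017 then in turned axes [-0.0827408  -0.00087296  0.00141781]
```

```bash
python3 steer.py '-0.0276 -0.0005 0 0.015;-0.0276 -0.0005 0 0;-0.0276 -0.0005 0 0;0 0 0 0;0 0 0 0' 0.045|tail -2
python3 - <<'E'
from h import *
from rig import manip
go([.5235,.199,.080],1.327)
r,t=pose(manip.get_state());d=manip.get_image("wrist");cv2.imwrite("pics/w4.png",d["img"][:,:,::-1])
np.savez("pics/w4.npz",r=r.as_matrix(),t=t,**d)
E
```

```text
width: 0.0449
gripper_force: 0.0
clock 11.5 tcp [0.5224 0.1979 0.1627] thy 1.327 move tool [-0.001   0.0014  0.0827] turn 0.0 then in turned axes [-0.00095244  0.0014499   0.08265212]
```

View pics/w4.png

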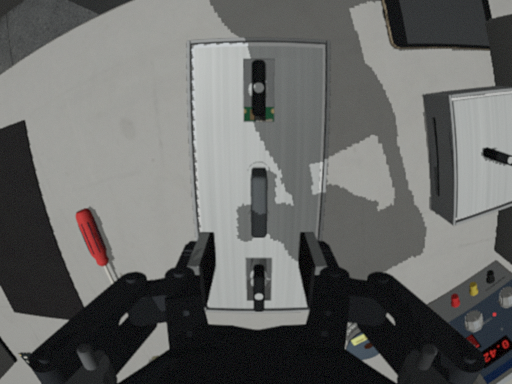

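Both wings lie along their slots at (259,88) and (259,285), and the handle at (259,202) is centred between the jaws. Descending to grip it.

```bash
python3 steer.py '0 0.001 0.025 0;0 0 0.025 0;0 0 0.017 0;0 0 0.014 0;0 0 0 0'|tail -6
python3 steer.py '0 0 0 0;0 0 0 0;0 0 0 0;0 0 0 0;0 0 0 0' 0.006 70
python3 steer.py '0 0 -0.004 0;0 0 -0.006 0;0 0 -0.008 0;0 0 0 0'
python3 -c "
from h import *
from rig import manip
go([.5235,.199,.18],1.327);s=manip.get_state();print(s['contact_force'],s['moment'])"
```

```text
clock: 11.97
position: [0.5181, 0.1991, 0.0801]
ee_rot: [-0.004, 0.12, 0.993, -0.001]
contact_force: [-1.1, 0.5, 0.2]
width: 0.0449
gripper_force: 0.0
clock: 12.38
position: [0.5227, 0.1998, 0.0847]
ee_rot: [0.001, 0.121, 0.993, 0.0]
contact_force: [-1.4, 0.8, 4.5]
width: 0.0104
gripper_force: 70.7
clock: 12.72
position: [0.5234, 0.1996, 0.1031]
ee_rot: [0.001, 0.121, 0.993, 0.0]
contact_force: [0.7, -0.3, -3.5]
width: 0.0104
gripper_force: 69.6
clock 12.7167 tcp [0.5234 0.1996 0.1031] thy 1.329 move tool [-0.0005 -0.0005 -0.0769] turn 0.002 then in turned axes [-0.00049876 -0.00049672 -0.07694433]
[ 0.67529593 -0.29331496 -3.46851506] [ 0.00787724 -0.00177397 -0.03483096]
```

It lifts freely, with a load of about 0.35 kg and no jamming. Lifting clear.

```bash
python3 steer.py '0 0 -0.015 0;0 0 -0.02 0;0 0 -0.025 0;0 0 -0.02 0;0 0 0 0'|sed -n '2p;4p;6p'
python3 -c "
from h import *
go([.517,-.156,.17],1.447)"
```

```text
position: [0.5251, 0.2001, 0.1858]
contact_force: [1.3, 0.6, -1.5]
gripper_force: 69.6
clock 13.1333 tcp [0.5251 0.2001 0.1858] thy 1.329 move tool [-0.0773 -0.3478  0.015 ] turn -0.118 then in turned axes [-0.03581781 -0.35446431  0.01458535]
```

```bash
python3 steer.py '-0.0025 -0.0113 0 0;-0.004 -0.018 0 0;-0.0052 -0.0234 0 0;-0.0052 -0.0234 0 0;-0.0052 -0.0234 0 0'|sed -n 2p
python3 steer.py '-0.0052 -0.0234 0 0;-0.0052 -0.0234 0 0;-0.0052 -0.0234 0 0;-0.0052 -0.0234 0 0;-0.0052 -0.0234 0 0'|sed -n 2p
python3 steer.py '-0.0052 -0.0234 0 0;-0.0052 -0.0234 0 0;-0.0052 -0.0234 0 0;-0.0052 -0.0234 0 0;-0.004 -0.018 0 0'|sed -n 2p
python3 steer.py '-0.0025 -0.0113 0 0;0 0 0 -0.04;0 0 0 -0.04;0 0 0 -0.038;0 0 0 0'|sed -n '2p;4p;6p'
python3 - <<'E'
from h import *
from rig import manip
go([.517,-.156,.05],1.447)
d=manip.get_image("top");s=manip.get_image("scene")
np.savez("pics/t5.npz",**d)
a=np.hstack([d["img"][100:300,220:420],s["img"][120:320,200:400]])
cv2.imwrite("pics/c5.png",cv2.resize(a[:,:,::-1],None,fx=2,fy=2,interpolation=2))
E
```

```text
position: [0.5182, 0.0958, 0.1792]
position: [0.5153, -0.0239, 0.1793]
position: [0.5127, -0.1387, 0.1793]
position: [0.5131, -0.148, 0.18]
contact_force: [0.8, 0.1, -3.5]
gripper_force: 69.6
clock 14.8 tcp [ 0.5131 -0.148   0.18  ] thy 1.447 move tool [-0.0053 -0.0076  0.13  ] turn 0.0 then in turned axes [-0.00529226 -0.00761232  0.12997001]
```

View pics/c5.png

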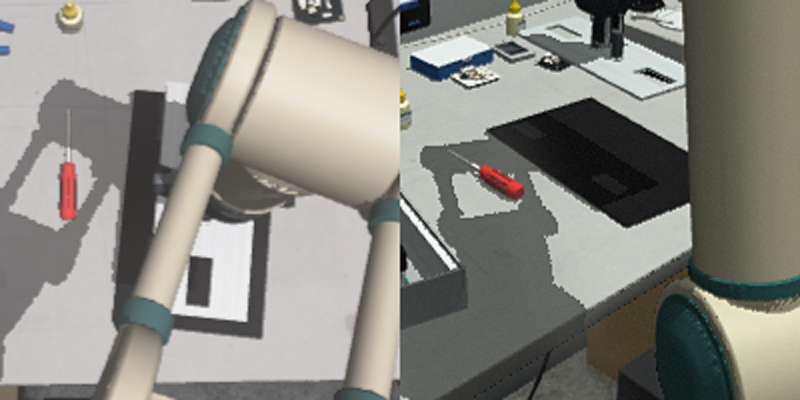

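The cover hangs level over the mat. I'll shift it to the mat's centre and descend.

```bash
python3 steer.py '-0.0027 -0.0038 0.005 0;-0.0026 -0.0038 0.015 0;0 0 0.025 0;0 0 0.025 0;0 0 0.02 0'|sed -n '2p;4p'
python3 steer.py '0 0 0.015 0;0 0 0.01 0;0 0 0.006 0;0 0 0 0;0 0 0 0'|sed -n '2p;4p'
python3 steer.py '0 0 0.003 0;0 0 0.003 0;0 0 0.002 0;0 0 0 0;0 0 0 0'|sed -n '2p;4p'
python3 -c "
from h import *
from rig import manip
go([.517,-.156,.0417],1.447);s=manip.get_state();print(s['contact_force'],s['moment'])"
```

```text
position: [0.518, -0.1563, 0.0896]
contact_force: [0.5, 0.3, -3.2]
position: [0.519, -0.1565, 0.0607]
contact_force: [-0.9, 0.6, -4.2]
position: [0.5186, -0.1563, 0.0526]
contact_force: [0.2, 0.5, -2.4]
clock 16.15 tcp [ 0.5186 -0.1563  0.0526] thy 1.447 move tool [0.0016 0.0001 0.0109] turn -0.0 then in turned axes [0.00158769 0.00012786 0.01092961]
[ 0.18131663  0.45121691 -2.41528613] [0.00272417 0.03702563 0.00124229]
```

```bash
python3 steer.py '0 0 0.003 0;0 0 0.002 0;0 0 0.002 0;0 0 0 0;0 0 0 0'|sed -n '2p;4p'
python3 steer.py '0 0 0.001 0;0 0 0.001 0;0 0 0 0;0 0 0 0'|sed -n '2p;4p'
python3 steer.py '0 0 0.001 0;0 0 0.0005 0;0 0 0 0;0 0 0 0'|sed -n '2p;4p'
```

```text
position: [0.5184, -0.1563, 0.0452]
contact_force: [-0.0, -0.7, -1.7]
position: [0.5185, -0.1563, 0.0435]
contact_force: [-0.5, -0.5, -2.6]
position: [0.5186, -0.1563, 0.042]
contact_force: [-0.5, 0.6, -2.7]
```

```bash
python3 steer.py '0 0 0.001 0;0 0 0 0;0 0 0 0'|sed -n '2p;4p'
python3 steer.py '0 0 0.001 0;0 0 0 0;0 0 0 0'|sed -n '2p;4p'
python3 steer.py '0 0 0.001 0;0 0 0 0;0 0 0 0'|sed -n '2p;4p'
```

```text
position: [0.5186, -0.1564, 0.0417]
contact_force: [-2.1, 0.8, 3.3]
position: [0.5187, -0.1564, 0.0417]
contact_force: [-4.1, 1.4, 11.8]
position: [0.5187, -0.1564, 0.0417]
contact_force: [-5.8, 2.4, 19.3]
```

Contact is at TCP 0.0417, as predicted. I'll back off the preload, release and retreat.

```bash
python3 steer.py '0 0 -0.001 0;0 0 -0.001 0;0 0 0 0'|sed -n '2p;4p'
python3 steer.py '0 0 0 0;0 0 0 0;0 0 0 0;0 0 0 0;0 0 0 0' 0.03|sed -n '2p;4p;5p'
python3 steer.py '0 0 -0.005 0;0 0 -0.01 0;0 0 -0.025 0;0 0 -0.03 0;0 0 -0.03 0'|sed -n '2p;4p;5p'
python3 steer.py '0 0 -0.03 0;-0.03 0.025 0 0;-0.03 0.025 0 0;-0.03 0.025 0 0;-0.03 0.025 0 0'|sed -n '2p;4p;5p'
python3 steer.py '-0.01 0.035 0 0;0 0.035 0 0;0 0.035 0 0;0 0.035 0 0;0 0.035 0 0'|sed -n '2p;4p;5p'
python3 steer.py '0 0.035 0 0;0 0 0 0;0 0 0 0;0 0 0 0;0 0 0 0'|sed -n '2p;4p;5p'
python3 - <<'E'
from h import *
from rig import manip
d=manip.get_image("top");s=manip.get_image("scene");np.savez("pics/t6.npz",**d)
a=np.hstack([d["img"][100:300,120:400],s["img"][110:310,130:400]])
cv2.imwrite("pics/c6.png",cv2.resize(a[:,:,::-1],(800,291),interpolation=2))
E
```

```text
position: [0.5187, -0.1564, 0.0417]
contact_force: [-2.4, 1.0, 8.2]
position: [0.5186, -0.1564, 0.0407]
contact_force: [-0.5, -0.2, -0.2]
width: 0.0301
position: [0.5183, -0.1561, 0.1425]
contact_force: [0.9, -0.4, -0.2]
width: 0.0299
position: [0.6514, -0.0711, 0.1729]
contact_force: [1.1, -0.9, -0.1]
width: 0.03
position: [0.6817, 0.1022, 0.172]
contact_force: [-0.0, -0.4, -1.2]
width: 0.03
position: [0.6858, 0.134, 0.1714]
contact_force: [-0.3, 0.3, -0.6]
width: 0.0301
```

View pics/c6.png

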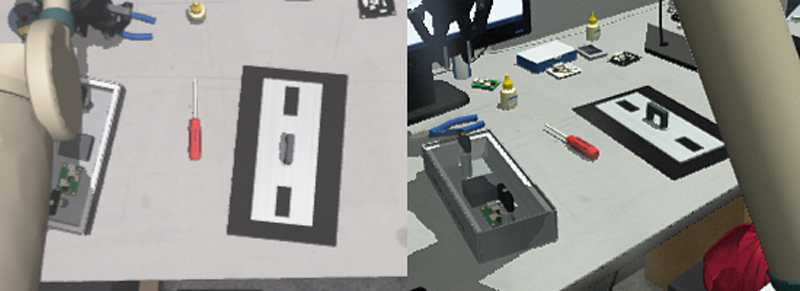

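The cover lies flat, handle up and wholly on the mat with margin on every side. The case is open with both wings along their slots, and the arm is clear.

```bash
python3 -c "
from rig import manip
print(manip.get_state()['clock'],manip.sign_off())"
```

```text
the job is handed in; nothing more can be done
20.4167 None
```

The job is done and handed in at 20.4 s of the 64 s allowed: both thumbscrews were turned to their stops with the cover in place, then the cover was set flat and handle up, wholly on the mat, and released.

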